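# Close up the bench cupboard

## Robot

A 6-joint arm with a two-finger parallel gripper is mounted at the origin on the work surface. World frame = base frame: x ahead of the robot, y to its left, z up, the work surface at z = 0. Lengths are in mm, angles in degrees, forces in N, time in s.
With the tool pointing down it reaches from about 350 to 850 mm from the base axis. Payload 8.1 kg.
Tool frame: the origin (TCP) lies between the finger pads; the fingertips stand r.nose_length ahead of it and the grasp point (between the pads) lies 3 mm ahead of it (r.nose_length is the distance from the TCP to the fingertips, in mm); x points along the fingers, y is the direction in which the jaws open and shut, and the axes are right-handed (so a half turn about x gives the same grasp; the last joint's range is limited). The gripper opens to 85 mm and grips with 20 to 120 N. Pads are 22 mm wide; open, the fingers measure 114 mm over their backs; the gripper's body (76 mm by 85 mm) begins 54 mm behind the grasp point. The pads swing forward as they close: fully open they stand 13 mm farther back than shut.
Start: joints at [-75.195, 7.471, 85.268, -0, 87.261, -4.893], TCP at [202.26, -564.886, 253.292] pointing down, gripper open.
Joint ranges: [-169.43, 169.43], [-51.17, 129.36], [1.28, 143.12], [-76.62, 256.62], [0, 156.53], [-152.29, 152.29]. Speed limits (degrees/s): [136.94, 136.94, 159.86, 180, 180, 180].

## Interface

Orientations are given as [roll, pitch, yaw] about the fixed x, y, z axes, in that order (R = Rz(yaw) Ry(pitch) Rx(roll)).
In Python, from bench import sense, optics, order, r gives the robot as it stands.
- The arm moves only by the tool carry_out, never from a script. Its argument "commands" is one flat list of numbers, 7 for each row, row after row: the shift along the tool's x, y, z in m, then the turn, a rotation vector about the tool's x, y, z in degrees, then the closure, from -1 (fully open) to 1 (shut), so that 0 is half open. A call has 1 to 12 rows; each row is the pose to reach, as a shift and turn from the pose measured when the call began, along the tool's axes at that moment; what a row does not reach only later rows make up. A row lasts 1/8 s, in which the tool goes at most 62.5 mm and 10.7 degrees, less where a joint would pass 70% of its speed; a pose out of reach is approached as far as the arm can. A call with a gripper value outside its range is refused whole. The fingers move at their own pace and stop on an object; "grip_force" is the grip in N (left out, the last holds). Time passes only in rows, so rows that repeat a pose let the fingers close. It gives the time, the measured TCP pose, the force and the opening at its end, in the units of the state.
- sense(): the state, without advancing time (a new reading comes with each control period).
- optics.snapshot(name): name is "side" or "top" or "wrist"; returns (picture, depth): 384x512x3 uint8, red, green, blue; 384x512 float32, mm along the optical axis (not along the pixel's ray), 0 where there is no reading.
- optics.calibration(name): a dict with "mtx" (3x3 intrinsics, pixels), "extrinsics" (4x4, takes a point from camera to world coordinates). Camera axes: x right, y up, looking along -z (the intrinsics and any distortion apply to the point x, -y, -z); pixel columns grow to the right and rows downward; lengths in mm; the calibration is good to about 2 mm. A picture is of the moment at which its call begins: read the wrist's pose just before it. calibration takes no time and is no camera call; for the wrist camera it gives the pose at the moment of the call.
- order.hand_in(): hands the job in, once; it reports no verdict.
The state is a dict: "time": time; "joint_pos": joint angles; "qd": joint speeds; "joint_efforts": joint torques, N m; "tool_pos": TCP position; "tcp_rot": TCP orientation; "ft_force": force on the tool from outside, world axes, zero at the start; "wrist_torque": the same for the moment, N m; "finger_gap": finger opening in mm.
Only numpy, scipy, OpenCV 4.12 (cv2) and the standard library are available. Lean on these libraries where they do the work, as an engineer would, in place of code of your own. Each camera call takes 0.05 s, during which the arm holds its last target. There are 200 camera calls.

## Task

Close up the small cupboard on the laundry bench: with the fingertips, push the open peg drawer fully home, and once it is in, slide the half-open door fully shut over the drawers. Push gently, without slamming, without gripping the handle and without running the door into the drawer, and leave the turntable caddy and all the other things where they stand.

Things in the scene. Friction and masses are not known exactly. Their poses are not given: they have to be found in the camera images.
- cupboard: white bench cupboard, fixed, 400 mm wide (y), 200 deep (x), 222 tall plus a door track on the top front edge up to 232. Origin: centre of its underside. Axes: z up, -x the way its front faces, y along the front. Front face at x = -100 mm. The y > 0 half has two drawers under its top, at y = 51 mm (fixed shut) and y = 141 mm (the open peg drawer); the y < 0 half is open shelves.
- drawer_front (a point): centre of the outer face of the peg drawer's brown wooden front, 165 mm above the bench. The front is 84 mm wide (y), 66 mm tall (139 to 205 mm above the bench), with a 34 mm wide, 14 mm deep finger notch in the middle of its top edge. When home it is flush with the cupboard's front face. Axes as the cupboard's.
- peg_drawer (a joint): how far the peg drawer stands open, m: 0 fully home, grows as it comes out along the cupboard's -x. A push of about 2 N towards the cupboard's +x slides it in; it stays where it is left, and stops hard at 0.
- door_handle (a point): middle of the door's upright handle bar: dark steel, 10 mm square, 100 mm tall (108 to 208 mm above the bench), fixed at its ends, its centreline 35 mm out from the door's face. The door: light wood, 203 mm wide (y), 16 thick, 12 to 238 mm above the bench, its face 20 mm in front of the cupboard's front face, its +y edge 31 mm from the bar. Door shut: bar at y = 167 mm of the cupboard.
- slide_door (a joint): how far the door stands open, m: 0 fully shut over the drawers, grows as it slides along the cupboard's -y (0.19 fully open). A push of about 2 N on the handle or the door's edge along the cupboard's +y slides it shut; it stays where it is left, and stops hard at 0. A drawer that stands out blocks it.
- caddy: round turntable caddy, 260 mm across, the tray's floor 30 mm and its rim 50 mm above the bench, with a wooden knob post 142 mm tall in the middle; leave it alone. Origin: centre of its foot on the bench.
- turntable (a joint): turn of the caddy's tray about the upright axis, rad, 0 at the start; it turns easily.
- jar: white ceramic jar with a wooden lid, 82 mm across, 110 mm tall, standing in the caddy; leave alone. Origin: centre of its underside.
- funnel: red plastic funnel standing mouth down in the caddy, 90 mm across, 100 mm tall; leave alone. Origin: centre of its mouth, on the tray.
- brush: bamboo brush, 150 x 36 x 32 mm, bristles down in the caddy; leave alone. Origin: centre of its underside, long along its x.
- hook: chrome clothes-hanger hook, about 50 x 70 x 6 mm, lying in the caddy; leave alone. Origin: on the tray near the centre of its bend.
- spray: white spray bottle with a green band and a blue trigger head, 66 mm across, 194 mm tall, on the bench; leave alone. Origin: centre of its underside.
- dosing_cup: blue dosing cup, 68 mm across, 55 mm tall, on the bench; leave alone. Origin: centre of its underside.
- soap_tin: green tin with an aluminium lid, 88 mm across, 62 mm tall, on top of the cupboard; leave alone. Origin: centre of its underside.

How it is judged (in metres and radians):
On the way, in this order (a step that is already met when the one before it is completed fails the run):
1. the peg drawer is pushed home while the door is still open (value of joint peg_drawer below 0.006 m and value of joint slide_door above 0.09 m), for 0.2 s.
2. the door is slid shut with the drawer in (value of joint each of peg_drawer, slide_door below 0.006 m), for 0.2 s.
At the end, for the whole second after the job is handed in: The peg drawer and the sliding door are both within 6 mm of fully shut; the caddy's tray has turned less than 0.1 rad and every loose thing is within 20 mm of where it started, upright (all of step 2 and value of joint turntable between -0.1 and 0.1 rad and distance of each of jar, funnel, brush, hook, spray, dosing_cup, soap_tin from where it was at the start of the episode below 0.02 m); the robot touches nothing.
It fails at once if the caddy's tray is turned by 0.1 rad, or a thing in it, on the bench or on the cupboard is moved 20 mm, lifted or tipped (value of joint turntable above 0.1 rad or value of joint turntable below -0.1 rad or distance of any of jar, funnel, brush, hook, spray, dosing_cup, soap_tin from where it was at the start of the episode above 0.02 m or angle between any of jar, funnel, brush, hook, spray, dosing_cup, soap_tin's own z axis and vertical above 0.35 rad).
It fails at once if the door's handle is pinched (the fingers press on both its sides at once) (contact force between the fingers and slide_door_c1 above 2 N and contact force between the fingers and slide_door_c2 above 2 N).
It fails at once if the drawer or the door is slammed (faster than 0.3 m/s) (velocity of joint any of peg_drawer, slide_door below -0.3 m/s).
It fails at once if the door is run into the drawer that stands out (contact force between peg_drawer and slide_door above 2 N).
It fails at once if the cupboard, drawer or door is pressed harder than 60 N (contact force between anything else and cupboard above 60 N).
It also fails if it takes over 45 s, if anything falls off the work surface, if the arm or the gripper's body presses on something with over 40 N, if the wrist force passes 120 N, or if a joint passes its speed limit or range.

## Working session

There is one attempt and no reset: what is moved stays moved. The work goes in short steps, Python scripts to look and compute and a tool call to move; the robot and the scene stay as the last step left them, time stands still between calls to the robot, and variables do not carry over. Pictures are saved under pics/ and viewed, about 8 in all and at most 12, crops included, and the job is handed in when it is done.

Besides the shell and the picture viewer there is one more tool, called after ">>>" by a JSON object that holds its "fn" and its "kwargs", one argument or row to a line. carry_out: Moves the arm, as the interface text tells. Its arguments: {"type":"object","properties":{"commands":{"type":"array","items":{"type":"number"}},"grip_force":{"type":"number"}},"required":["commands"]}

```bash
mkdir -p pics
python3 - <<'E'
from bench import sense, optics, order, r
import cv2, numpy as np
s=sense(); print(s); print(r.nose_length)
for n in("side","top"):
    p,d=optics.snapshot(n); cv2.imwrite(f"pics/{n}0.png",p[...,::-1]); np.save(f"pics/{n}0.npy",d)
    c=optics.calibration(n); print(n,c); np.savez(f"pics/{n}c.npz",m=c["mtx"],e=c["extrinsics"])
a=np.hstack([cv2.imread("pics/side0.png"),]);cv2.imwrite("pics/side0b.png",cv2.resize(a,(800,600),interpolation=cv2.INTER_CUBIC))
cv2.imwrite("pics/top0b.png",cv2.resize(cv2.imread("pics/top0.png"),(800,600),interpolation=cv2.INTER_CUBIC))
E
```

```text
{'time': 0.0, 'joint_pos': array([-7.51938108e+01,  7.51543398e+00,  8.53299095e+01,  9.07703621e-05,
        8.72620352e+01, -4.89008658e+00]), 'qd': array([-0.06321458,  0.04091218,  0.0461989 ,  0.05942755,  0.00109137,
       -0.03954476]), 'joint_efforts': array([ 1.78582603e-03, -5.69405937e+01, -5.00548697e+01,  6.47084971e-05,
        1.49154622e-02, -4.48071873e-06]), 'tool_pos': array([ 202.13887753, -564.37629885,  252.2349641 ]), 'tcp_rot': array([-94.93846069,  89.89262127, 104.75781069]), 'ft_force': array([-0.11106907, -0.29456782, -0.53212713]), 'wrist_torque': array([-0.02218998, -0.06266655, -0.02013668]), 'finger_gap': 85.60821796423626}
22.0
side {'mtx': array([[401.25649519,   0.        , 251.88786949],
       [  0.        , 401.25649519, 190.06077411],
       [  0.        ,   0.        ,   1.        ]]), 'extrinsics': array([[-9.15195685e-01,  2.85513742e-01, -2.84427077e-01,
         2.52660877e+02],
       [-4.03009737e-01, -6.48192371e-01,  6.46088076e-01,
         6.46627049e+02],
       [ 1.03562729e-04,  7.05923901e-01,  7.08287679e-01,
         8.16976344e+02],
       [ 0.00000000e+00,  0.00000000e+00,  0.00000000e+00,
         1.00000000e+00]])}
top {'mtx': array([[403.65964257,   0.        , 244.82753222],
       [  0.        , 403.65964257, 194.00765328],
       [  0.        ,   0.        ,   1.        ]]), 'extrinsics': array([[ 1.33312938e-02,  9.83705325e-01, -1.79293362e-01,
         3.86303656e+02],
       [-9.99893158e-01,  1.41901928e-02,  3.50876763e-03,
         2.44698462e+01],
       [ 5.99580078e-03,  1.79227429e-01,  9.83789398e-01,
         1.07397145e+03],
       [ 0.00000000e+00,  0.00000000e+00,  0.00000000e+00,
         1.00000000e+00]])}
```

View pics/side0b.png

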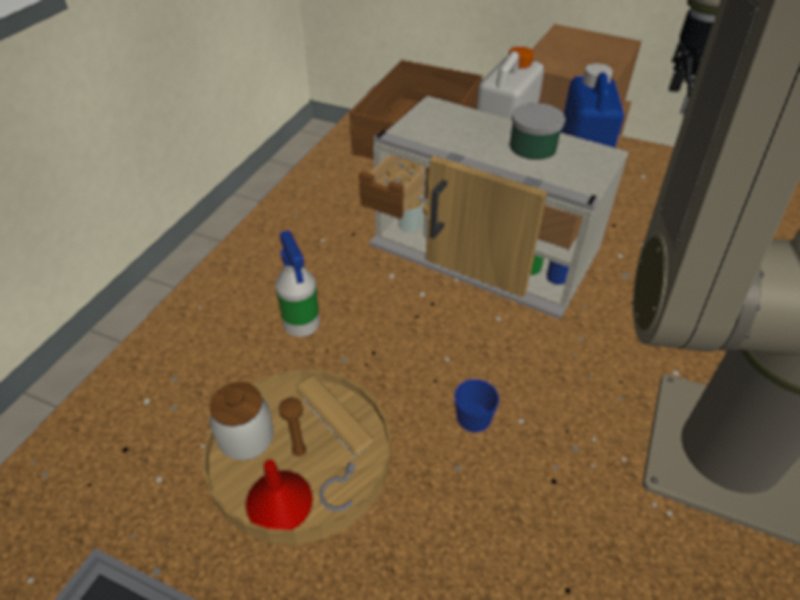

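View pics/top0b.png

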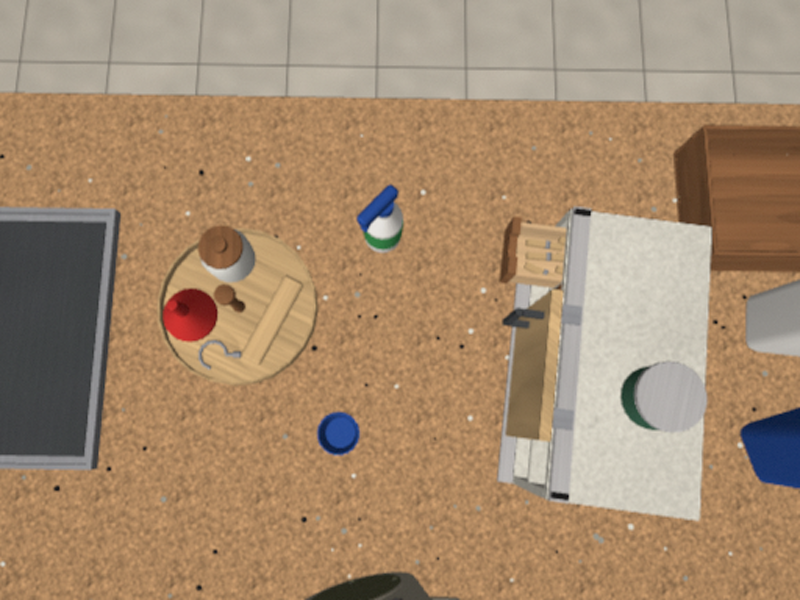

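The side view shows the cupboard front facing the caddy, with the peg drawer open at (390,190) and the door's handle at (437,210). The top view shows the drawer front at (512,250) and the handle at (518,318), with the caddy, spray and cup well away in front. Next I'll measure these.

```bash
cat > h.py <<'E'
import numpy as np
def P(n,u,v,z=None,dep=None):
    "pixel (512x384) -> world; by plane z, else by depth map"
    c=np.load(f"pics/{n}c.npz"); d=np.load(f"pics/{n}0.npy"); K=c["m"];E=c["e"]
    ray=np.array([(u-K[0,2])/K[0,0],-(v-K[1,2])/K[1,1],-1.])
    w=E[:3,:3]@ray
    t=d[int(round(v)),int(round(u))] if z is None else (z-E[2,3])/w[2]
    return E[:3,3]+t*w
def px(n,p):
    c=np.load(f"pics/{n}c.npz"); K=c["m"];E=c["e"]; q=E[:3,:3].T@(np.asarray(p,float)-E[:3,3])
    return np.array([K[0,2]+K[0,0]*q[0]/-q[2],K[1,2]+K[1,1]*-q[1]/-q[2]])
def cloud(n):
    return np.array([[P(n,u,v) for u in range(512)] for v in range(384)])
E
python3 - <<'E'
from h import *
import cv2
np.set_printoptions(precision=1,suppress=True)
s=1/1.5625
for nm,(u,v) in dict(bl=(711,226),br=(697,518),fl=(588,210),fr=(568,498),dfl=(518,222),dfr=(508,278)).items():
    print(nm,P("top",u*s,v*s,222 if len(nm)==2 else 205),P("top",u*s,v*s))
for n in("top","side"):
    C=cloud(n); np.save(f"pics/{n}cl.npy",C)
C=np.load("pics/topcl.npy").reshape(-1,3)
m=(abs(C[:,2]-222)<5)&(C[:,1]<-150)&(C[:,0]>150)
q=C[m][:,:2].astype(np.float32); print(len(q),cv2.minAreaRect(q),np.median(C[m],0))
# door face from side view: points in door mask
S=np.load("pics/sidecl.npy")
box=S[int(180*s):int(275*s),int(450*s):int(520*s)].reshape(-1,3)
l=cv2.fitLine(box[:,:2].astype(np.float32),cv2.DIST_HUBER,0,.01,.01).ravel();print("door line",l,np.degrees(np.arctan2(l[1],l[0])))
box=S[int(188*s):int(205*s),int(366*s):int(390*s)].reshape(-1,3);
l=cv2.fitLine(box[:,:2].astype(np.float32),cv2.DIST_HUBER,0,.01,.01).ravel();print("drawer",l,box.min(0),box.max(0))
a=cv2.imread("pics/side0.png")[90:200,220:350];b=cv2.imread("pics/top0.png")[130:220,310:390]
cv2.imwrite("pics/cropA.png",cv2.resize(a,(780,600) if 0 else (709,600),interpolation=cv2.INTER_CUBIC))
cv2.imwrite("pics/cropB.png",cv2.resize(b,None,fx=6.6,fy=6.6,interpolation=cv2.INTER_CUBIC))
E
```

```text
bl [ 658.7 -439.8  222. ] [ 695.2 -502.   107.8]
br [ 264.3 -390.   222. ] [ 264.1 -390.7  220.6]
fl [ 679.6 -267.3  222. ] [ 676.6 -264.2  230.8]
fr [ 287.2 -223.5  222. ] [ 286.9 -224.1  219.7]
dfl [ 665.9 -171.5  205. ] [ 665.9 -171.5  205.1]
dfr [ 583.3 -155.3  205. ] [ 590.1 -161.5  175.2]
13645 ((472.52294921875, -306.37213134765625), (221.46890258789062, 400.4984130859375), 83.15460205078125) [ 481.8 -319.4  222.1]
door line [   1.    -0.1  453.  -190.5] -6.833405
drawer [   1.    -0.1  638.9 -156.6] [ 614.3 -164.8  146.9] [ 662.6 -149.1  196.7]
```

View pics/cropA.png

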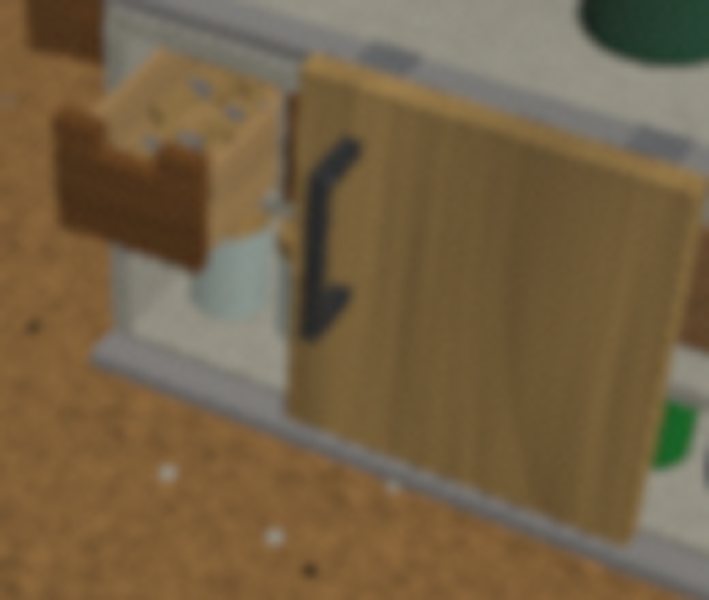

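View pics/cropB.png

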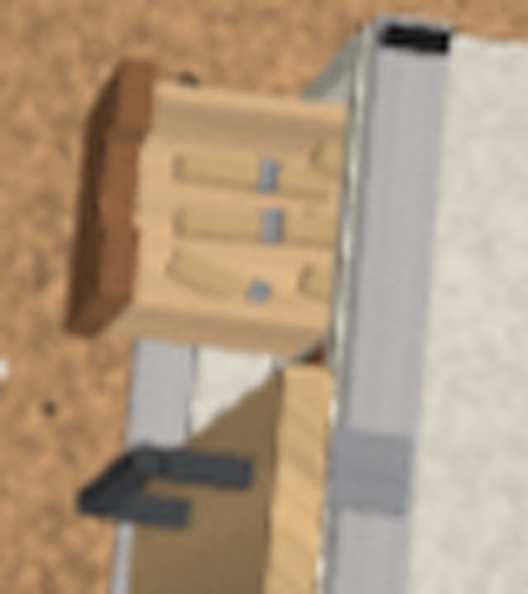

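Crop A: the bar's upper end is at about (318,175), with the drawer's front face at (130,185). Crop B: the bar's top end is at about (140,460), and the drawer front's top edge runs from (140,65) to (85,330). Now I'll triangulate the handle and work out the approach.

```bash
cat >> h.py <<'E'
from scipy.spatial.transform import Rotation as Ro
F=np.radians(-6.84); yc=np.array([np.cos(F),np.sin(F),0]); n=np.array([-yc[1],yc[0],0])
def yn(p): return np.array([yc@p,n@p,p[2]])      # world -> (along front, out of front, z)
def w(y,o,z): return y*yc+o*n+np.array([0,0,z])
def go(p,head=None):
    "move to TCP world p, tool down, tool y along head: shift (m) in tool axes & turn"
    from bench import sense
    s=sense(); R=Ro.from_euler("xyz",s["tcp_rot"],degrees=True); d=R.inv().apply(np.asarray(p)-s["tool_pos"])/1000
    out=[d.round(4)]
    if head is not None:
        x=np.array([0,0,-1.]); T=Ro.from_matrix(np.c_[x,head,np.cross(x,head)]); out.append((R.inv()*T).as_rotvec(degrees=True).round(2))
    print("t",s["time"],"tcp(yn)",yn(s["tool_pos"]).round(1),"f",s["ft_force"].round(1),"gap",round(s["finger_gap"],1),*out)
E
python3 - <<'E'
from h import *
np.set_printoptions(precision=1,suppress=True)
from bench import sense
def tri(a,b):
    A=[];B=[]
    for nm,uv in(("side",a),("top",b)):
        c0=np.load(f"pics/{nm}c.npz")["e"][:3,3]; d=P(nm,*uv,z=0)-c0; d/=np.linalg.norm(d); M=np.eye(3)-np.outer(d,d); A.append(M);B.append(M@c0)
    A=np.vstack(A);B=np.hstack(B); x=np.linalg.lstsq(A,B,rcond=None)[0]; return x,np.linalg.norm(A@x-B)
a=lambda u,v:(u*130/709+220-.4,v*110/600+90-.4); b=lambda u,v:(u/6.6+309.6,v/6.6+129.6)
for k,(p,q) in dict(bar=((318,178),(143,465)),dfL=((60,108),(140,65)),dfR=((212,150),(85,328)),dooredge=((308,57),(312,368))).items():
    x,e=tri(a(*p),b(*q)); print(k,x,"yn",yn(x),"res",e)
S=np.load("pics/sidecl.npy").reshape(-1,3); Y=np.c_[S@yc,S@n,S[:,2]]
m=(abs(Y[:,1]+98)<9)&(Y[:,2]>110)&(Y[:,2]<206)&(Y[:,0]>450)&(Y[:,0]<600);print("bar pts",m.sum(),np.percentile(Y[m],[5,50,95],axis=0))
m=(abs(Y[:,2]-190)<30)&(Y[:,0]>610)&(Y[:,0]<690)&(Y[:,1]>-100)&(Y[:,1]<-60);print("drawer",m.sum(),np.percentile(Y[m],[2,50,98],axis=0))
m=(abs(Y[:,1]+137)<6)&(Y[:,2]>60)&(Y[:,2]<230)&(Y[:,0]>300)&(Y[:,0]<640);print("door",m.sum(),np.percentile(Y[m],[1,50,99],axis=0))
T=np.load("pics/topcl.npy").reshape(-1,3); t=T[(T[:,1]<-100)&(T[:,0]>100)&(T[:,0]<850)&(T[:,1]>-700)]; print("max z",t[:,2].max(),t[t[:,2].argmax()])
print(Ro.from_euler("xyz",sense()["tcp_rot"],degrees=True).as_matrix())
for h in(yc,-yc,n,-n): go(w(652,-40,420),h)
E
```

```text
bar [ 535.7 -167.6  203.7] yn [ 551.9 -102.6  203.7] res 2.2016245700540114
dfL [ 673.5 -169.9  204.4] yn [688.9 -88.5 204.4] res 1.7886573268869315
dfR [ 579.6 -145.4  221. ] yn [592.8 -75.4 221. ] res 4.433853265589082
dooredge [ 562.  -216.   235.5] yn [ 583.7 -147.5  235.5] res 1.1101414108397192
bar pts 136 [[ 547.2 -102.8  114.1]
 [ 550.8  -95.9  160.5]
 [ 556.7  -93.3  202.4]]
drawer 368 [[611.8 -89.2 160.5]
 [651.6 -79.6 184.3]
 [687.6 -76.3 205. ]]
door 3469 [[ 381.8 -139.3   61.7]
 [ 471.8 -135.3  154.4]
 [ 607.  -131.9  228.7]]
max z 288.56912070708813 [ 455.5 -342.   288.6]
[[-0.   0.3 -0.9]
 [ 0.  -0.9 -0.3]
 [-1.  -0.  -0. ]]
t 0.1 tcp(yn) [ 267.9 -536.3  252.3] f [ 0.4 -0.8 -0.5] gap 85.5 [-0.2 -0.3 -0.6] [-63.5  -0.1   0.1]
t 0.1 tcp(yn) [ 267.9 -536.3  252.3] f [ 0.4 -0.8 -0.5] gap 85.5 [-0.2 -0.3 -0.6] [116.5   0.1   0.1]
t 0.1 tcp(yn) [ 267.9 -536.3  252.3] f [ 0.4 -0.8 -0.5] gap 85.5 [-0.2 -0.3 -0.6] [-153.5   -0.1    0. ]
t 0.1 tcp(yn) [ 267.9 -536.3  252.3] f [ 0.4 -0.8 -0.5] gap 85.5 [-0.2 -0.3 -0.6] [26.5  0.   0.1]
```

```bash
python3 -c "
from h import *
go(w(650,-40,420),yc)"
```

```text
t 0.1 tcp(yn) [ 267.9 -536.3  252.3] f [ 0.4 -0.8 -0.5] gap 85.5 [-0.1671 -0.2736 -0.5636] [-6.346e+01 -6.000e-02  8.000e-02]
```

>>> {"fn": "carry_out", "kwargs": {
  "commands": [-0.055, 0, 0, 0, 0, 0, 1, -0.11, 0, 0, 0, 0, 0, 1, -0.167, 0, 0, 0, 0, 0, 1, -0.167, -0.027, -0.056, -7, 0, 0, 1, -0.167, -0.055, -0.113, -15, 0, 0, 1, -0.167, -0.082, -0.169, -22, 0, 0, 1, -0.167, -0.109, -0.225, -29, 0, 0, 1, -0.167, -0.137, -0.282, -36, 0, 0, 1, -0.167, -0.164, -0.338, -43, 0, 0, 1, -0.167, -0.191, -0.395, -50, 0, 0, 1, -0.167, -0.219, -0.451, -57, 0, 0, 1, -0.167, -0.246, -0.507, -63.5, 0, 0, 1],
  "grip_force": 40
}}

```text
time: 1.6
tool_pos: [596.7, -161.4, 419.4]
tcp_rot: [-143.9, 89.9, 119.6]
ft_force: [0.1, -2.0, -0.1]
finger_gap: -0.0
```

```bash
python3 -c "
from h import *
go(w(650,-40,420),yc); go(w(650,-40,197),yc)"
```

```text
t 1.6 tcp(yn) [611.7 -89.2 419.4] f [ 0.1 -2.  -0.1] gap -0.0 [-0.0006  0.0385 -0.049 ] [ 0.26 -0.09  0.06]
t 1.6 tcp(yn) [611.7 -89.2 419.4] f [ 0.1 -2.  -0.1] gap -0.0 [ 0.2224  0.0388 -0.0487] [ 0.26 -0.09  0.06]
```

>>> {"fn": "carry_out", "kwargs": {
  "commands": [0, 0.02, -0.025, 0, 0, 0, 1, 0, 0.039, -0.049, 0, 0, 0, 1, 0, 0.039, -0.049, 0, 0, 0, 1, 0.05, 0.039, -0.049, 0, 0, 0, 1, 0.1, 0.039, -0.049, 0, 0, 0, 1, 0.15, 0.039, -0.049, 0, 0, 0, 1, 0.19, 0.039, -0.049, 0, 0, 0, 1, 0.22, 0.039, -0.049, 0, 0, 0, 1, 0.22, 0.039, -0.049, 0, 0, 0, 1, 0.22, 0.039, -0.049, 0, 0, 0, 1]
}}

```text
time: 2.85
tool_pos: [641.2, -117.6, 201.2]
tcp_rot: [153.3, 89.9, 56.7]
ft_force: [0.0, -0.6, 1.1]
finger_gap: -0.0
```

```bash
python3 -c "
from h import *
from bench import optics
import cv2
go(w(650,-135,200),yc)
p,_=optics.snapshot('side'); cv2.imwrite('pics/s1.png',cv2.resize(p[60:240,160:400,::-1],(800,600),interpolation=cv2.INTER_CUBIC))"
```

```text
t 2.85 tcp(yn) [650.7 -40.4 201.2] f [ 0.  -0.6  1.1] gap -0.0 [ 0.0011 -0.001   0.0946] [ 0.23 -0.07 -0.03]
```

View pics/s1.png

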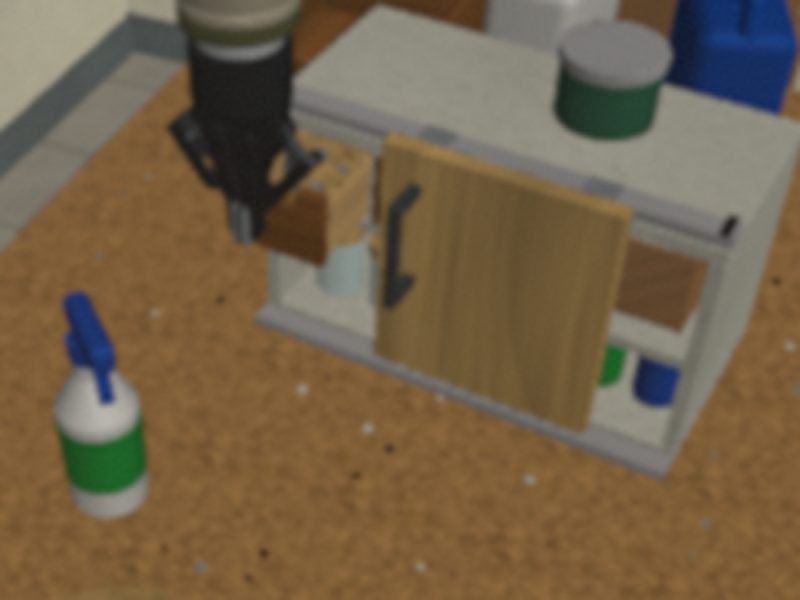

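The closed fingers hang in front of the drawer at (245,240), and their knuckles bulge sideways. I'll shift 10 mm away from the door edge and push slowly.

>>> {"fn": "carry_out", "kwargs": {
  "commands": [0, 0.01, 0.005, 0, 0, 0, 1, 0, 0.01, 0.012, 0, 0, 0, 1, 0, 0.01, 0.019, 0, 0, 0, 1, 0, 0.01, 0.026, 0, 0, 0, 1, 0, 0.01, 0.033, 0, 0, 0, 1, 0, 0.01, 0.04, 0, 0, 0, 1, 0, 0.01, 0.047, 0, 0, 0, 1, 0, 0.01, 0.054, 0, 0, 0, 1, 0, 0.01, 0.061, 0, 0, 0, 1, 0, 0.01, 0.068, 0, 0, 0, 1, 0, 0.01, 0.075, 0, 0, 0, 1, 0, 0.01, 0.082, 0, 0, 0, 1]
}}

```text
time: 4.4
tool_pos: [642.1, -200.6, 201.8]
tcp_rot: [117.9, 89.9, 21.3]
ft_force: [-1.0, 2.8, -0.2]
finger_gap: 0.1
```

```bash
python3 -c "
from h import *
from bench import optics
import cv2
go(w(660,-144,200),yc)
p,_=optics.snapshot('side'); cv2.imwrite('pics/s2.png',cv2.resize(p[60:180,180:340,::-1],(800,600),interpolation=cv2.INTER_CUBIC))"
```

```text
t 4.4 tcp(yn) [ 661.5 -122.7  201.8] f [-1.   2.8 -0.2] gap 0.1 [ 0.0018 -0.0016  0.0213] [ 0.23 -0.06 -0.11]
```

View pics/s2.png

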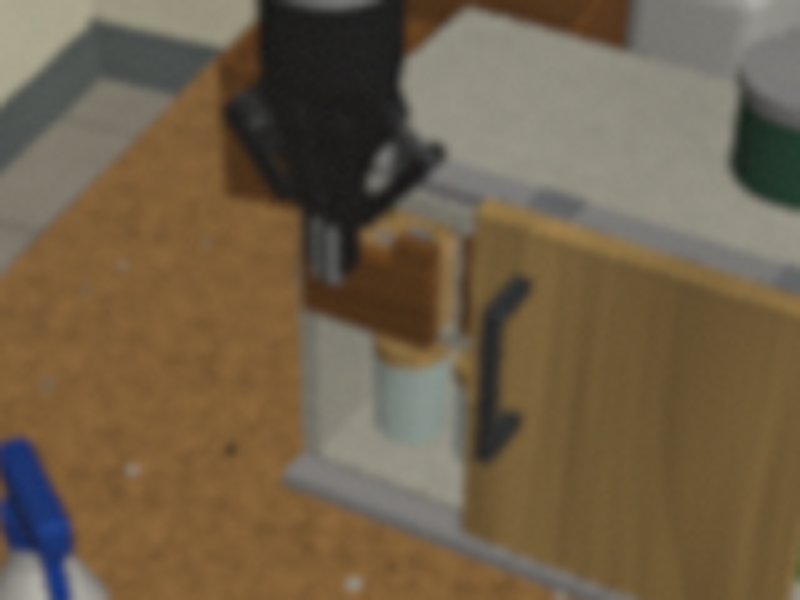

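The drawer is moving in, with the fingers at (330,260) on its front and a force of 2.8 N. The knuckles are clear of the door edge. I'll continue slowly.

>>> {"fn": "carry_out", "kwargs": {
  "commands": [0, 0, 0.005, 0, 0, 0, 1, 0, 0, 0.01, 0, 0, 0, 1, 0, 0, 0.014, 0, 0, 0, 1, 0, 0, 0.017, 0, 0, 0, 1, 0, 0, 0.019, 0, 0, 0, 1, 0, 0, 0.019, 0, 0, 0, 1]
}}

```text
time: 5.2
tool_pos: [639.9, -220.8, 201.9]
tcp_rot: [87.9, 89.9, -8.7]
ft_force: [-0.6, -0.1, -0.3]
finger_gap: 0.3
```

>>> {"fn": "carry_out", "kwargs": {
  "commands": [0, 0, 0.002, 0, 0, 0, 1, 0, 0, 0.002, 0, 0, 0, 1, 0, 0, 0.004, 0, 0, 0, 1, 0, 0, 0.004, 0, 0, 0, 1]
}}

```text
time: 5.7
tool_pos: [639.8, -222.7, 202.0]
tcp_rot: [140.5, 89.8, 44.0]
ft_force: [-0.5, 10.7, 2.1]
finger_gap: 0.1
```

Force rose to 10.7 N against the stop at n = -145, which is where home should be. I'll back out and go round in front of the bar to its left side.

>>> {"fn": "carry_out", "kwargs": {
  "commands": [0, 0, -0.03, 0, 0, 0, 1, -0.005, 0, -0.07, 0, 0, 0, 1, -0.005, 0, -0.105, 0, 0, 0, 1, -0.005, -0.05, -0.105, 0, 0, 0, 1, -0.005, -0.1, -0.105, 0, 0, 0, 1, -0.005, -0.15, -0.105, 0, 0, 0, 1, -0.005, -0.15, -0.105, 0, 0, 0, 1, -0.005, -0.15, -0.105, 0, 0, 0, 1]
}}

```text
time: 6.7
tool_pos: [503.6, -101.7, 207.9]
tcp_rot: [114.3, 89.7, 17.7]
ft_force: [-0.4, 0.5, 0.1]
finger_gap: -0.2
```

```bash
python3 -c "
from h import *
from bench import optics
import cv2
go(w(512,-92,207),yc)
p,d=optics.snapshot('side'); cv2.imwrite('pics/s3.png',cv2.resize(p[60:210,180:380,::-1],(800,600),interpolation=cv2.INTER_CUBIC))
np.save('pics/side0.npy',d); C=cloud('side').reshape(-1,3); Y=np.c_[C@yc,C@n,C[:,2]]
m=(Y[:,0]>610)&(Y[:,0]<685)&(Y[:,2]>145)&(Y[:,2]<185); print(np.percentile(Y[m],[5,50,95],axis=0).round(1))
m=(abs(Y[:,1]+98)<9)&(Y[:,2]>110)&(Y[:,2]<200)&(Y[:,0]>535)&(Y[:,0]<600);print('bar',m.sum(),np.percentile(Y[m],[5,50,95],axis=0).round(1))
"
```

```text
t 6.7 tcp(yn) [512.1 -41.  207.9] f [-0.4  0.5  0.1] gap -0.2 [ 0.0008 -0.0003  0.051 ] [ 0.26 -0.12 -0.27]
[[ 615.8 -533.4  146.8]
 [ 656.2 -196.2  166.9]
 [ 682.6  139.4  183.9]]
bar 24 [[ 547.5 -100.8  111. ]
 [ 551.3  -95.4  118.4]
 [ 557.   -94.1  129. ]]
```

View pics/s3.png

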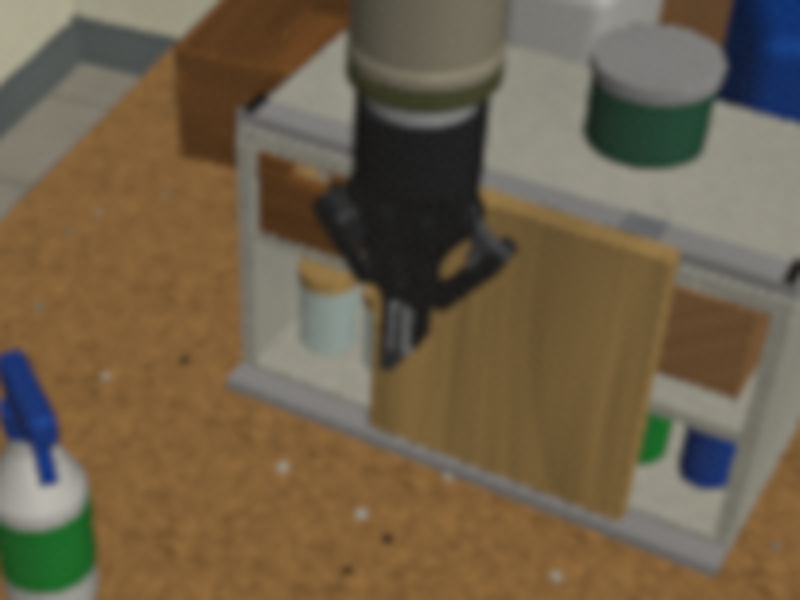

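The drawer front at (290,205) now looks flush and the door hasn't moved. The bar is hidden behind the hand, but depth puts it at y = 551. I'll move in beside it and push slowly.

>>> {"fn": "carry_out", "kwargs": {
  "commands": [0, 0, 0.02, 0, 0, 0, 1, 0, 0, 0.04, 0, 0, 0, 1, 0, 0, 0.05, 0, 0, 0, 1, 0, 0, 0.05, 0, 0, 0, 1, 0, 0.006, 0.05, 0, 0, 0, 1, 0, 0.012, 0.05, 0, 0, 0, 1, 0, 0.018, 0.05, 0, 0, 0, 1, 0, 0.024, 0.05, 0, 0, 0, 1, 0, 0.03, 0.05, 0, 0, 0, 1, 0, 0.036, 0.05, 0, 0, 0, 1]
}}

```text
time: 8.0
tool_pos: [534.4, -155.4, 207.9]
tcp_rot: [118.6, 89.7, 22.0]
ft_force: [-0.5, 0.2, 0.6]
finger_gap: 0.3
```

```bash
python3 -c "
from h import *
from bench import optics
import cv2
go(w(653,-92,207),yc)
p,d=optics.snapshot('side'); cv2.imwrite('pics/s4.png',cv2.resize(p[60:210,180:380,::-1],(800,600),interpolation=cv2.INTER_CUBIC))
np.save('pics/side0.npy',d); C=cloud('side').reshape(-1,3); Y=np.c_[C@yc,C@n,C[:,2]]
m=(Y[:,0]>630)&(Y[:,0]<685)&(Y[:,2]>145)&(Y[:,2]<190)&(abs(Y[:,1]+150)<60); print('drawer',m.sum(),np.percentile(Y[m],[5,50,95],axis=0).round(1))
"
```

```text
t 8.0 tcp(yn) [549.1 -90.7 207.9] f [-0.5  0.2  0.6] gap 0.3 [0.0014 0.1039 0.0018] [ 0.27 -0.14 -0.25]
drawer 242 [[ 633.5 -163.5  147.4]
 [ 658.1 -154.1  168.8]
 [ 682.5 -151.5  188.5]]
```

View pics/s4.png

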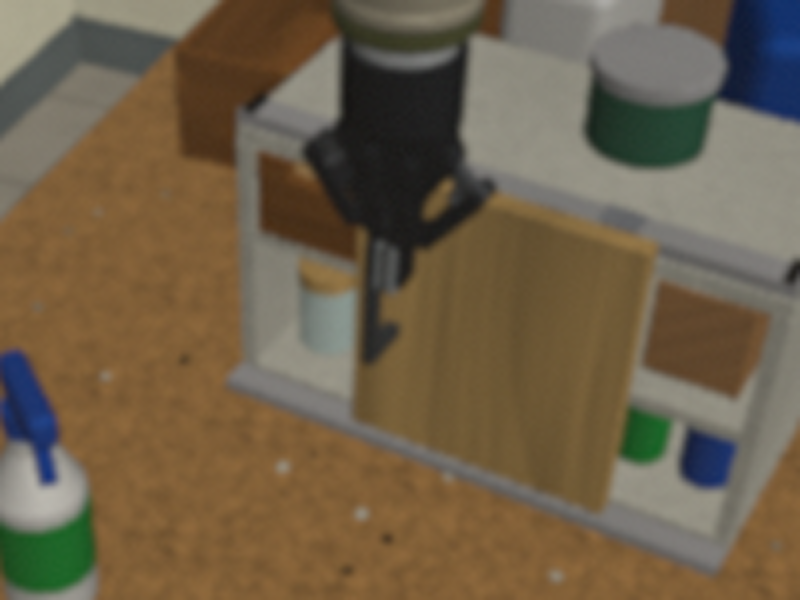

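The fingers at (385,265) are on the bar's near side and the door has moved (its right edge went from 675 to 655). The drawer face measures n = -154, so it is home. Continuing.

>>> {"fn": "carry_out", "kwargs": {
  "commands": [0, 0.007, 0, 0, 0, 0, 1, 0, 0.014, 0, 0, 0, 0, 1, 0, 0.021, 0, 0, 0, 0, 1, 0, 0.028, 0, 0, 0, 0, 1, 0, 0.035, 0, 0, 0, 0, 1, 0, 0.042, 0, 0, 0, 0, 1, 0, 0.049, 0, 0, 0, 0, 1, 0, 0.056, 0, 0, 0, 0, 1, 0, 0.063, 0, 0, 0, 0, 1, 0, 0.07, 0, 0, 0, 0, 1, 0, 0.077, 0, 0, 0, 0, 1, 0, 0.084, 0, 0, 0, 0, 1]
}}

```text
time: 9.55
tool_pos: [619.3, -165.0, 208.7]
tcp_rot: [113.1, 89.6, 16.5]
ft_force: [-0.6, 1.3, 0.1]
finger_gap: -0.1
```

>>> {"fn": "carry_out", "kwargs": {
  "commands": [0, 0.004, 0, 0, 0, 0, 1, 0, 0.008, 0, 0, 0, 0, 1, 0, 0.012, 0, 0, 0, 0, 1, 0, 0.014, 0, 0, 0, 0, 1, 0, 0.016, 0, 0, 0, 0, 1, 0, 0.016, 0, 0, 0, 0, 1]
}}

```text
time: 10.3
tool_pos: [635.4, -166.8, 208.8]
tcp_rot: [111.8, 89.6, 15.2]
ft_force: [-0.4, -0.9, -0.7]
finger_gap: -0.1
```

```bash
python3 -c "
from h import *
go(w(660,-92,207),yc)"
```

```text
t 10.3 tcp(yn) [650.7 -90.  208.8] f [-0.4 -0.9 -0.7] gap -0.1 [0.0019 0.0092 0.0021] [ 0.28 -0.15 -0.37]
```

>>> {"fn": "carry_out", "kwargs": {
  "commands": [0, 0.002, 0, 0, 0, 0, 1, 0, 0.004, 0, 0, 0, 0, 1, 0, 0.005, 0, 0, 0, 0, 1, 0, 0.005, 0, 0, 0, 0, 1]
}}

```text
time: 10.8
tool_pos: [640.5, -167.4, 208.9]
tcp_rot: [111.2, 89.6, 14.6]
ft_force: [-0.3, -0.7, -1.1]
finger_gap: 0.2
```

>>> {"fn": "carry_out", "kwargs": {
  "commands": [0, 0.002, 0, 0, 0, 0, 1, 0, 0.003, 0, 0, 0, 0, 1, 0, 0.003, 0, 0, 0, 0, 1]
}}

```text
time: 11.18
tool_pos: [643.7, -167.8, 208.9]
tcp_rot: [110.3, 89.6, 13.7]
ft_force: [-0.6, -0.0, -0.5]
finger_gap: -0.4
```

```bash
python3 -c "
from h import *
from bench import optics
import cv2
go(w(660,-92,207),yc)
p,d=optics.snapshot('side'); cv2.imwrite('pics/s5.png',cv2.resize(p[60:210,180:380,::-1],(800,600),interpolation=cv2.INTER_CUBIC))
np.save('pics/side0.npy',d); C=cloud('side').reshape(-1,3); Y=np.c_[C@yc,C@n,C[:,2]]
m=(abs(Y[:,1]+98)<9)&(Y[:,2]>110)&(Y[:,2]<165)&(Y[:,0]>600)&(Y[:,0]<720);print('bar',m.sum(),np.percentile(Y[m],[5,50,95],axis=0).round(1))
m=(abs(Y[:,1]+137)<8)&(Y[:,2]>60)&(Y[:,2]<150)&(Y[:,0]>300)&(Y[:,0]<740);print('door',m.sum(),np.percentile(Y[m],[0,1,50,99,100],axis=0).round(1))
"
```

```text
t 11.175 tcp(yn) [659.1 -89.9 208.9] f [-0.6 -0.  -0.5] gap -0.4 [0.002  0.0009 0.0021] [ 0.28 -0.15 -0.4 ]
bar 67 [[ 665.4 -102.4  114.5]
 [ 667.6  -95.9  137.7]
 [ 673.7  -93.1  163.3]]
door 1476 [[ 498.3 -145.    60. ]
 [ 499.4 -140.8   60.8]
 [ 585.1 -135.2  107.3]
 [ 686.2 -131.7  149.1]
 [ 702.3 -130.   150. ]]
```

View pics/s5.png

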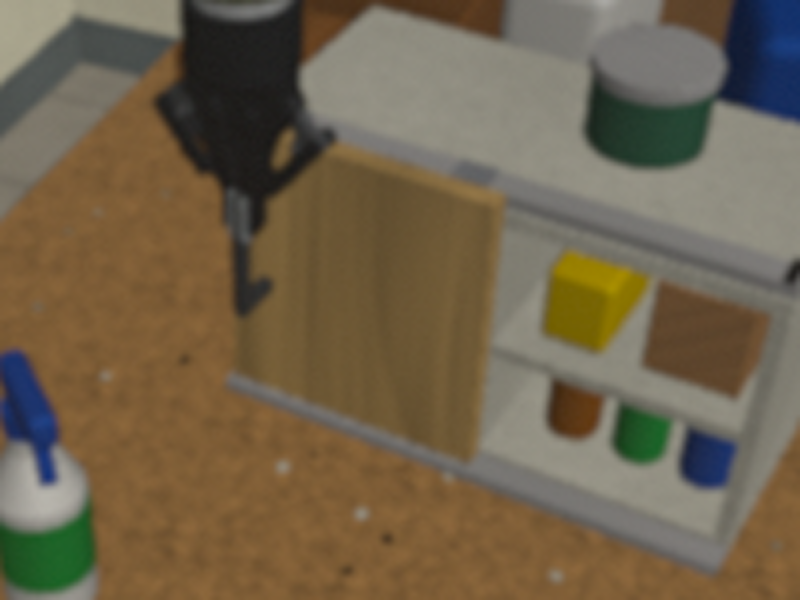

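The door is nearly shut, with its left edge at (235,370) and the bar at about 668 of an expected 672. I'll push until the stop shows in the force.

>>> {"fn": "carry_out", "kwargs": {
  "commands": [0, 0.002, 0, 0, 0, 0, 1, 0, 0.004, 0, 0, 0, 0, 1, 0, 0.004, 0, 0, 0, 0, 1]
}}

```text
time: 11.6
tool_pos: [647.6, -168.2, 209.0]
tcp_rot: [111.4, 89.6, 14.8]
ft_force: [-2.6, 0.3, 0.7]
finger_gap: 0.3
```

>>> {"fn": "carry_out", "kwargs": {
  "commands": [0, 0.002, 0, 0, 0, 0, 1, 0, 0.003, 0, 0, 0, 0, 1, 0, 0.003, 0, 0, 0, 0, 1]
}}

```text
time: 11.98
tool_pos: [648.2, -168.3, 208.8]
tcp_rot: [166.7, 89.8, 70.1]
ft_force: [-16.7, 3.0, 7.6]
finger_gap: -0.2
```

The stop is reached at 17 N. Backing off to the left, then out and up.

>>> {"fn": "carry_out", "kwargs": {
  "commands": [0, -0.01, 0, 0, 0, 0, 1, 0, -0.02, 0, 0, 0, 0, 1, 0, -0.02, -0.03, 0, 0, 0, 1, 0, -0.02, -0.07, 0, 0, 0, 1, 0, -0.02, -0.1, 0, 0, 0, 1, -0.05, -0.02, -0.1, 0, 0, 0, 1, -0.1, -0.02, -0.1, 0, 0, 0, 1, -0.15, -0.02, -0.1, 0, 0, 0, 1, -0.15, -0.02, -0.1, 0, 0, 0, 1]
}}

```text
time: 13.1
tool_pos: [641.4, -67.3, 366.1]
tcp_rot: [100.9, 89.3, 4.3]
ft_force: [0.6, -0.3, -0.1]
finger_gap: 0.1
```

```bash
python3 -c "
from h import *
from bench import optics
import cv2
go(w(660,-92,207),yc)
p,d=optics.snapshot('side'); cv2.imwrite('pics/s6.png',cv2.resize(p[...,::-1],(800,600),interpolation=cv2.INTER_CUBIC))
np.save('pics/side0.npy',d); C=cloud('side').reshape(-1,3); Y=np.c_[C@yc,C@n,C[:,2]]
m=(abs(Y[:,1]+98)<9)&(Y[:,2]>110)&(Y[:,2]<165)&(Y[:,0]>600)&(Y[:,0]<720);print('bar',m.sum(),np.percentile(Y[m],[5,50,95],axis=0).round(1))
m=(abs(Y[:,1]+137)<8)&(Y[:,2]>60)&(Y[:,2]<150)&(Y[:,0]>300)&(Y[:,0]<740);print('door',m.sum(),np.percentile(Y[m],[0,1,50,99,100],axis=0).round(1))
"
```

```text
t 13.1 tcp(yn) [644.8   9.6 366.1] f [ 0.6 -0.3 -0.1] gap 0.1 [0.1591 0.0127 0.102 ] [ 0.28 -0.14 -0.69]
bar 72 [[ 668.9 -103.5  114.3]
 [ 672.   -96.2  140.5]
 [ 678.4  -92.7  161.9]]
door 1467 [[ 501.9 -144.6   60.1]
 [ 503.2 -141.    61. ]
 [ 588.6 -135.2  106.9]
 [ 689.2 -131.9  149.1]
 [ 702.1 -129.6  149.9]]
```

View pics/s6.png

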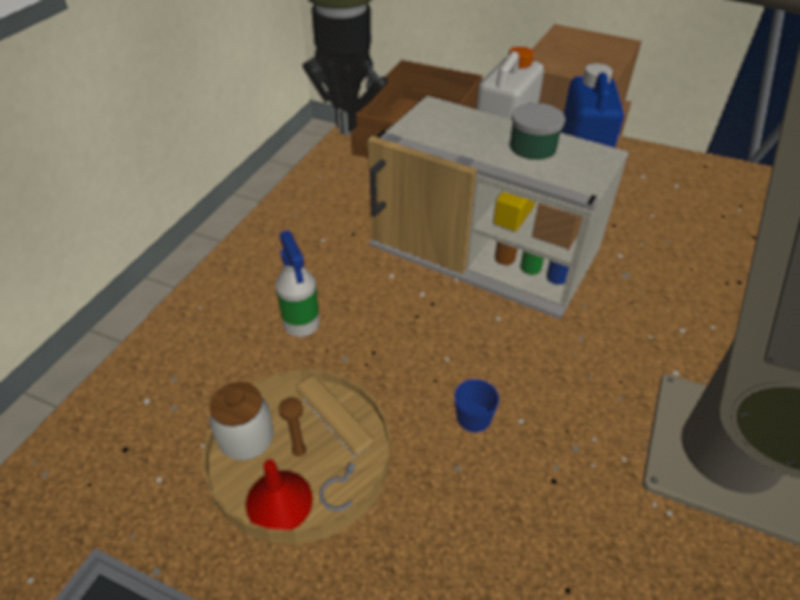

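The door is fully over the drawers (its left edge at 372, bar at y = 672), and everything else is where it was at the start. The hand is clear.

```bash
python3 -c "
from bench import order
print(order.hand_in())"
```

```text
the job is handed in; nothing more can be done
None
```

I closed the cupboard with the shut fingertips: the peg drawer first, then the door, by pushing one side of its handle bar. I handed the job in at about 13 s of the 45 s allowed. The hand-in gave no verdict.

- **Drawer:** It reached its stop, with the force on the hand rising to about 11 N. Its face then measured within about 1 mm of the cupboard's front face. Once the door was shut over it, I couldn't see it to measure again.
- **Door:** It reached its stop at about 17 N. The handle bar measured y ≈ 672 mm along the front, against about 672.6 mm expected when shut.
- **Speed:** Both were pushed at about 60 mm/s or less, well under the 300 mm/s slam limit.
- **Other things:** In the last side picture the caddy with its contents, the spray, the cup and the tin look unmoved from the start. I judged that by eye and did not measure it.
- **Arm:** It stands clear, with a force reading below 1 N.

The only poor measurement was an early two-view fix on one corner of the drawer front: height 221 mm against 205 mm stated. I used the depth readings instead, and they agreed with the stated sizes.

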